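# Knock the moulded pads out of the mould and box them

## Task

Some of the four cavities of the aluminium mould hold an orange pad, stuck flush. Knock each one out by lifting its cavity's knockout rod fully by the red knob, lay every pad flat on the floor of the blue case, none on top of another, and push every rod fully back down. When all that is done, press the case's lid shut until it snaps past its catch, and leave the loose things nearby where they are.

Things in the scene. Friction and masses are not known exactly. Their poses are not given: they have to be found in the camera images.
- mould: Fixed aluminium mould block, 76 (x) x 240 (y) mm, flat top 62 mm above the bench, on an 8 mm base plate (x -97 to +53 mm). Origin on the bench under the block's middle; z up, +x away from the red knobs. Cavities 0-3 are centred at x = 0, y = +90, +30, -30, -90 mm: 36 x 36 mm, 16 mm deep, a 14 mm hole in the floor for the knockout rod.
- case: Open blue sheet-metal case, fixed, 126 (x) x 180 (y) mm outside, rim 44 mm above the bench, walls 4 mm. Origin on the bench under its centre; the lid hinges along the +x side.
- case_floor (a point): Centre of the inside floor of the case, 4 mm above the bench, axes as case. The inside is 118 (x) x 172 (y) mm and 40 mm deep: room for four pads side by side.
- lid (a joint): Angle of the case lid: 0 fully shut, 1.57 standing upright, 2.25 leaning back at its stop. A stiff hinge keeps it where it is left. On the way down it meets at about 0.08 a sprung catch at the front edge; a press of about 5 to 8 N down on the front edge snaps it past to below 0.02, where the catch keeps it.
- lid_hinge (a point): Middle of the lid's hinge axis, on the case's rim, 44 mm above the bench; the axis runs along the case's y. Fixed; axes as case.
- lid_front (a point): Point on the outer (upper when shut) face of the lid, mid-width, 128 mm from the hinge axis and 10 mm from its front edge; z out of the outer face. The lid is 184 mm wide, reaches 139 mm from the hinge, about 5 mm thick, its outer face 5 mm above the hinge axis when shut.
- rod_0 (a joint): Lift of knockout rod 0 in m: 0 down (its tip level with the floor of cavity 0), 0.012 at its upper stop. Stiff (about 5 N, plus about 1.5 N of weight upward): it stays where it is left.
- knob_0 (a point): Centre of the red upright knob that lifts knockout rod 0: 22 mm diameter, 26 mm tall, 64 mm to the -x side of cavity 0 in front of the block. Its centre is 63 mm above the bench when the rod is down and rises with the rod; z up.
- pad_0_mid (a point): Centre (half-way up) of orange plastic pad 0, a square plate 34 x 34 x 16 mm, 40 g, z through its thickness; may be absent. If present it starts flush in cavity 0, too deep to be gripped; with the rod fully up it stands 12 mm out of the block.
- rod_1 (a joint): Lift of knockout rod 1 in m: 0 down (its tip level with the floor of cavity 1), 0.012 at its upper stop. Stiff (about 5 N, plus about 1.5 N of weight upward): it stays where it is left.
- knob_1 (a point): Centre of the red upright knob that lifts knockout rod 1: 22 mm diameter, 26 mm tall, 64 mm to the -x side of cavity 1 in front of the block. Its centre is 63 mm above the bench when the rod is down and rises with the rod; z up.
- pad_1_mid (a point): Centre (half-way up) of orange plastic pad 1, a square plate 34 x 34 x 16 mm, 40 g, z through its thickness; may be absent. If present it starts flush in cavity 1, too deep to be gripped; with the rod fully up it stands 12 mm out of the block.
- rod_2 (a joint): Lift of knockout rod 2 in m: 0 down (its tip level with the floor of cavity 2), 0.012 at its upper stop. Stiff (about 5 N, plus about 1.5 N of weight upward): it stays where it is left.
- knob_2 (a point): Centre of the red upright knob that lifts knockout rod 2: 22 mm diameter, 26 mm tall, 64 mm to the -x side of cavity 2 in front of the block. Its centre is 63 mm above the bench when the rod is down and rises with the rod; z up.
- pad_2_mid (a point): Centre (half-way up) of orange plastic pad 2, a square plate 34 x 34 x 16 mm, 40 g, z through its thickness; may be absent. If present it starts flush in cavity 2, too deep to be gripped; with the rod fully up it stands 12 mm out of the block.
- rod_3 (a joint): Lift of knockout rod 3 in m: 0 down (its tip level with the floor of cavity 3), 0.012 at its upper stop. Stiff (about 5 N, plus about 1.5 N of weight upward): it stays where it is left.
- knob_3 (a point): Centre of the red upright knob that lifts knockout rod 3: 22 mm diameter, 26 mm tall, 64 mm to the -x side of cavity 3 in front of the block. Its centre is 63 mm above the bench when the rod is down and rises with the rod; z up.
- pad_3_mid (a point): Centre (half-way up) of orange plastic pad 3, a square plate 34 x 34 x 16 mm, 40 g, z through its thickness; may be absent. If present it starts flush in cavity 3, too deep to be gripped; with the rod fully up it stands 12 mm out of the block.
- offcut_1: Grey square tube offcut lying on the bench, 30 x 60 x 30 mm, bystander; origin under its centre.
- tape_measure: Yellow tape measure on the bench, 35 x 82 x 65 mm, bystander; origin under its centre.
Not all that is in view belongs to the job. What is shaped like the part that bears pad_3_mid but turquoise is not meant.

How it is judged (in metres and radians):
On the way, in this order (a step that is already met when the one before it is completed fails the run):
1. a pad is pushed up out of its cavity by its raised knockout rod (((z of pad_0_mid in the frame of mould between 0.0635 and 0.071 m and x of pad_0_mid in the frame of mould between -0.005 and 0.005 m and y of pad_0_mid in the frame of mould between 0.085 and 0.095 m and value of joint rod_0 above 0.0095 m) or (z of pad_1_mid in the frame of mould between 0.0635 and 0.071 m and x of pad_1_mid in the frame of mould between -0.005 and 0.005 m and y of pad_1_mid in the frame of mould between 0.025 and 0.035 m and value of joint rod_1 above 0.0095 m) or (z of pad_2_mid in the frame of mould between 0.0635 and 0.071 m and x of pad_2_mid in the frame of mould between -0.005 and 0.005 m and y of pad_2_mid in the frame of mould between -0.035 and -0.025 m and value of joint rod_2 above 0.0095 m) or (z of pad_3_mid in the frame of mould between 0.0635 and 0.071 m and x of pad_3_mid in the frame of mould between -0.005 and 0.005 m and y of pad_3_mid in the frame of mould between -0.095 and -0.085 m and value of joint rod_3 above 0.0095 m))), for 0.1 s.
2. all pads lie flat in the open case and all rods are down again (x of pad_0_mid in the frame of case_floor between -0.052 and 0.052 m and y of pad_0_mid in the frame of case_floor between -0.079 and 0.079 m and z of pad_0_mid in the frame of case_floor between 0.004 and 0.013 m and angle between the z axis of each of pad_0_mid, pad_1_mid, pad_2_mid, pad_3_mid and the z axis of case_floor, either way round below 0.2 rad and x of pad_1_mid in the frame of case_floor between -0.052 and 0.052 m and y of pad_1_mid in the frame of case_floor between -0.079 and 0.079 m and z of pad_1_mid in the frame of case_floor between 0.004 and 0.013 m and x of pad_2_mid in the frame of case_floor between -0.052 and 0.052 m and y of pad_2_mid in the frame of case_floor between -0.079 and 0.079 m and z of pad_2_mid in the frame of case_floor between 0.004 and 0.013 m and x of pad_3_mid in the frame of case_floor between -0.052 and 0.052 m and y of pad_3_mid in the frame of case_floor between -0.079 and 0.079 m and z of pad_3_mid in the frame of case_floor between 0.004 and 0.013 m and value of joint each of rod_0, rod_1, rod_2, rod_3 below 0.003 m and value of joint lid above 0.2 rad), for 0.2 s.
At the end, for the whole second after the job is handed in: Every pad that was present lies flat (within 0.2 rad) and at rest on the case floor, inside the walls and not on another pad; all four knockout rods are within 3 mm of fully down; the lid is past its catch, within 0.03 rad of shut (x of pad_0_mid in the frame of case_floor between -0.052 and 0.052 m and y of pad_0_mid in the frame of case_floor between -0.079 and 0.079 m and z of pad_0_mid in the frame of case_floor between 0.004 and 0.013 m and angle between the z axis of each of pad_0_mid, pad_1_mid, pad_2_mid, pad_3_mid and the z axis of case_floor, either way round below 0.2 rad and x of pad_1_mid in the frame of case_floor between -0.052 and 0.052 m and y of pad_1_mid in the frame of case_floor between -0.079 and 0.079 m and z of pad_1_mid in the frame of case_floor between 0.004 and 0.013 m and x of pad_2_mid in the frame of case_floor between -0.052 and 0.052 m and y of pad_2_mid in the frame of case_floor between -0.079 and 0.079 m and z of pad_2_mid in the frame of case_floor between 0.004 and 0.013 m and x of pad_3_mid in the frame of case_floor between -0.052 and 0.052 m and y of pad_3_mid in the frame of case_floor between -0.079 and 0.079 m and z of pad_3_mid in the frame of case_floor between 0.004 and 0.013 m and value of joint each of rod_0, rod_1, rod_2, rod_3 below 0.003 m and value of joint lid below 0.03 rad); the robot touches nothing.
It fails at once if the offcut 1 is pushed more than 3 cm from its place (distance of offcut_1 from where it was at the start of the episode above 0.03 m).
It fails at once if the tape measure is pushed more than 3 cm from its place (distance of tape_measure from where it was at the start of the episode above 0.03 m).
Of pad_0, pad_1, pad_2, pad_3 only 3 to 4 are there at a start; the rules pass over those that are not, and their reading is None.
At some moment in a run one of pad_0, pad_1, pad_2, pad_3 may be knocked a few centimetres aside while the robot is not near it.
Once in a run the grip may slacken for a moment while it holds something.
It also fails if it takes over 210 s, if anything falls off the work surface, if the arm or the gripper's body presses on something with over 40 N, if the wrist force passes 120 N, or if a joint passes its speed limit or range.

## Robot

A 6-joint arm with a two-finger parallel gripper is mounted at the origin on a cart in front of the work surface, level with it; the furniture and walls round the work are solid. World frame = base frame: x ahead of the robot, y to its left, z up, the work surface at z = 0. Lengths are in m, angles in degrees, forces in N, time in s.
With the tool pointing down it reaches from about 0.325 to 0.85 m from the base axis. Payload 15.5 kg.
Tool frame: the origin (TCP) lies midway between the tips of the shut fingers; the grasp point (between the pads) lies 19 mm behind it; z points along the fingers, y is the line along which they close (so a half turn about z gives the same grasp; the last joint's range is limited). The gripper opens to 91 mm and grips with 3 to 60 N. Pads are 32 mm wide; open, the fingers measure 118 mm over their backs; the gripper's body (76 mm by 178 mm) begins 60 mm behind the grasp point.
Start: joints at [-72.737, 28.281, 77.091, -0, 74.628, -5.472], TCP at [0.242, -0.576, 0.214] pointing down, gripper open.
Joint ranges: [-166.48, 166.48], [-47.26, 123.95], [12.59, 153.08], [-70.14, 250.14], [6.76, 159.57], [-176.63, 176.63]. Speed limits (degrees/s): [108.29, 108.29, 147.25, 172.46, 172.46, 172.46].

## Interface

Orientations are given as a 3x3 rotation matrix whose columns are the frame's x, y, z axes.
In Python, from bench import ctrl gives the robot as it stands. The module is installed in compiled form; this text tells all that it offers. Calls block until the motion is done:
- ctrl.goto(position, orientation): joint-space move of the TCP to a pose.
- ctrl.move_l(position, vel=0.15, ori=None, contact_N=None): straight line of the TCP; ori=None keeps the orientation; vel is the mean speed in m/s. With contact_N (N) it stops when the force on the tool has changed by that much, and returns True; else False.
- ctrl.movej(angles): joint-space move.
- ctrl.command_gripper(opening): opening from 0.0 (shut) to 1.0 (fully open); the grip force is fixed at half the most; returns when the fingers have stopped.
- ctrl.sleep(seconds).
- ctrl.ik(position, orientation): joint angles nearest the present ones, or None.
- ctrl.read_camera(name): name is "scene" or "top" or "wrist"; returns the picture (400x640x3 uint8, blue, green, red); there is no depth.
- ctrl.camera_params(name): a dict with "fx", "fy", "cx", "cy" (pixels), "D" ([k1, k2, p1, p2, k3] as OpenCV has them; the pictures are not rectified), "pose" (4x4, takes a point from camera to world coordinates); the wrist camera has in their place "T_tool_cam" (4x4, takes a point from camera to tool coordinates, whose origin is the TCP and whose axes are the flange's). Camera axes: x right, y up, looking along -z (the intrinsics and any distortion apply to the point x, -y, -z); pixel columns grow to the right and rows downward; lengths in m; the calibration is good to about 2 mm. A picture is of the moment at which its call begins: read the wrist's pose just before it. camera_params takes no time and is no camera call.
A pose or a line that the arm cannot do raises ctrl.MotionError and nothing moves.
- ctrl.sign_off(): hands the job in; it is judged then, once.
Readings, each from a call of its own:
- ctrl.current_t(): time.
- ctrl.current_q(): joint angles.
- ctrl.current_dq(): joint speeds.
- ctrl.current_effort(): joint torques, N m.
- ctrl.current_tool_pos(): TCP position.
- ctrl.current_eef_rot(): TCP orientation.
- ctrl.current_contact_force(): force on the tool from outside, world axes, zero at the start.
- ctrl.current_wrist_torque(): the same for the moment, N m.
- ctrl.current_grip_width(): opening from 0.0 (shut) to 1.0 (fully open).
- ctrl.current_grasp_force(): force on a finger pad.
Only numpy, scipy, OpenCV 4.12 (cv2) and the standard library are available. Lean on these libraries where they do the work, as an engineer would, in place of code of your own. Each camera call takes 0.05 s, during which the arm holds its last target. There are 200 camera calls.

## Working session

There is one attempt and no reset: what is moved stays moved. The work goes in short steps, each a Python script; the robot and the scene stay as the last script left them, time stands still between calls to the robot, and variables do not carry over. Pictures are saved under pics/ and viewed, at most 14 in all, crops included, and the job is handed in when it is done.

```bash
mkdir -p pics; python3 - <<'E'
from bench import ctrl
import cv2,numpy as np
for n in ("scene","top"):
    cv2.imwrite(f"pics/{n}0.png",ctrl.read_camera(n))
    p=ctrl.camera_params(n);print(n,p["fx"],p["cx"],p["cy"],p["D"]);print(np.round(p["pose"],3))
print(ctrl.camera_params("wrist"));print(ctrl.current_t())
E
```

```text
scene 439.54473951850514 313.9753198292231 195.78500100537627 [-0.01378724  0.          0.          0.          0.        ]
[[-0.874  0.334 -0.353  0.121]
 [-0.486 -0.602  0.633  0.708]
 [-0.001  0.725  0.688  0.964]
 [ 0.     0.     0.     1.   ]]
top 416.8875117084447 328.9767900393583 196.62622549361154 [0.01097531 0.         0.         0.         0.        ]
[[-0.006  0.997 -0.071  0.502]
 [-1.    -0.007 -0.016 -0.118]
 [-0.017  0.071  0.997  1.01 ]
 [ 0.     0.     0.     1.   ]]
{'fx': 314.78030362532104, 'fy': 314.78030362532104, 'cx': 316.20176428086927, 'cy': 200.85161754795686, 'D': array([0.01510279, 0.        , 0.        , 0.        , 0.        ]), 'T_tool_cam': array([[-5.38308512e-04,  9.71153426e-01,  2.38454887e-01,
         6.63383485e-02],
       [ 9.99999847e-01,  4.92323177e-04,  2.52404512e-04,
        -4.86016125e-05],
       [ 1.27726639e-04,  2.38454986e-01, -9.71153543e-01,
        -1.70398950e-01],
       [ 0.00000000e+00,  0.00000000e+00,  0.00000000e+00,
         1.00000000e+00]])}
0.1
```

View pics/scene0.png

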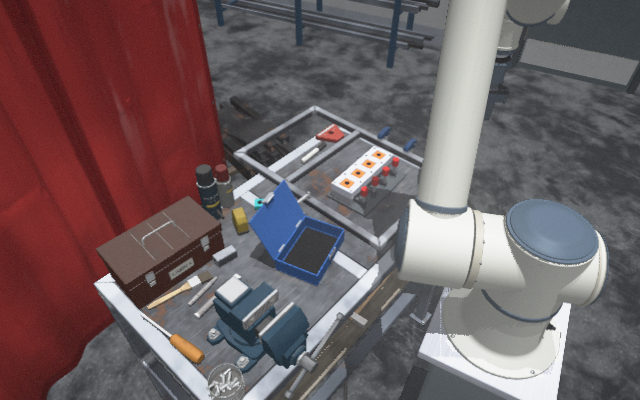

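View pics/top0.png

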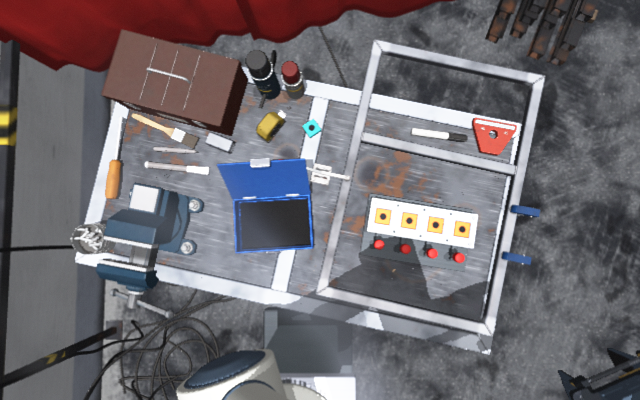

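The scene view shows the blue case (about 310,245) with its lid up and the mould with red knobs (about 375,170). The top view puts the case at (274,222), the mould at (423,222), the knobs at (379..458, 244..257), a turquoise decoy at (312,128) and the tape and offcut at (269,124) and (219,142). Next I'll enlarge these areas.

```bash
python3 - <<'E'
import cv2,numpy as np
t=cv2.imread("pics/top0.png");s=cv2.imread("pics/scene0.png")
a=cv2.resize(t[180:280,340:500],None,fx=5,fy=5,interpolation=cv2.INTER_CUBIC)
cv2.imwrite("pics/tm.png",a)
b=cv2.resize(t[145:260,205:345],None,fx=5,fy=5,interpolation=cv2.INTER_CUBIC)
cv2.imwrite("pics/tc.png",b)
E
```

```text
(no output)
```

View pics/tm.png

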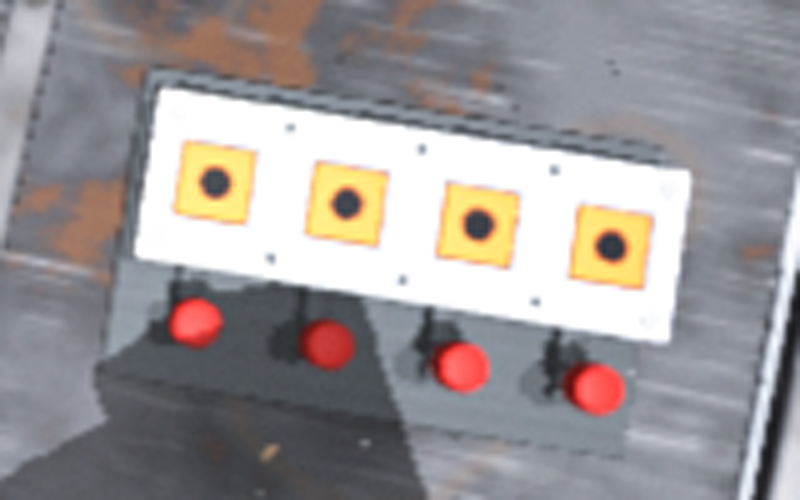

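View pics/tc.png

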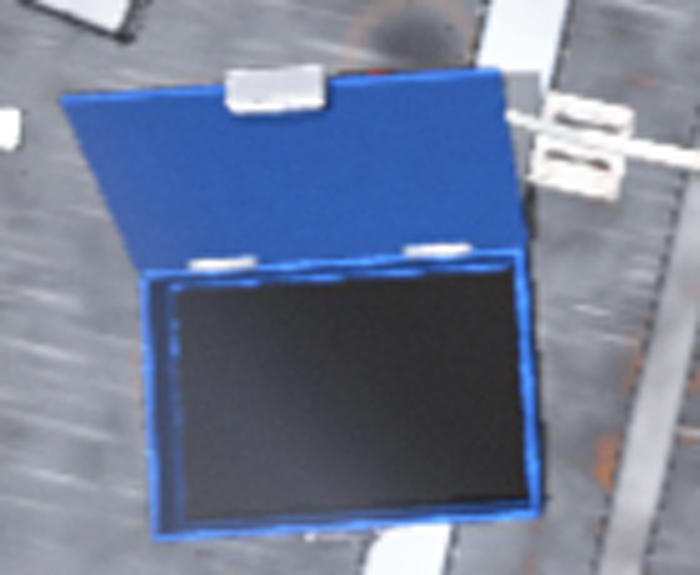

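All four cavities hold orange pads (crop centres 215,182; 346,203; 478,225; 611,246). The case is empty and its lid stands open. Next I'll compute poses.

```bash
cat > h.py <<'E'
from bench import ctrl
import cv2,numpy as np
def cam(n):
    p=ctrl.camera_params(n);K=np.array([[p["fx"],0,p["cx"]],[0,p["fy"],p["cy"]],[0,0,1]])
    if n=="wrist":
        T=np.eye(4);T[:3,:3]=ctrl.current_eef_rot();T[:3,3]=ctrl.current_tool_pos();T=T@p["T_tool_cam"]
    else: T=np.array(p["pose"])
    return K,np.array(p["D"]),T@np.diag([1,-1,-1,1])   # OpenCV axes
def ray(px,c):
    K,D,T=c;u=cv2.undistortPoints(np.array(px,float).reshape(-1,1,2),K,D)[:,0]
    return T[:3,3],np.c_[u,np.ones(len(u))]@T[:3,:3].T
def onz(px,c,z):
    o,d=ray(px,c);return o+d*((z-o[2])/d[:,2])[:,None]
def proj(P,c):
    K,D,T=c;Ti=np.linalg.inv(T)
    return cv2.projectPoints(np.array(P,float).reshape(-1,1,3),cv2.Rodrigues(Ti[:3,:3])[0],Ti[:3,3],K,D)[0][:,0]
def tri(pa,ca,pb,cb):
    A=np.zeros((3,3));b=np.zeros(3)
    for px,c in((pa,ca),(pb,cb)):
        o,d=ray([px],c);d=d[0]/np.linalg.norm(d[0]);M=np.eye(3)-np.outer(d,d);A+=M;b+=M@o
    return np.linalg.solve(A,b)
def fit(L,W):  # 2D rigid fit local->world
    L=np.array(L)[:,:2];W=np.array(W)[:,:2];l=L-L.mean(0);w=W-W.mean(0)
    a=np.arctan2((l[:,0]*w[:,1]-l[:,1]*w[:,0]).sum(),(l*w).sum())
    R=np.array([[np.cos(a),-np.sin(a)],[np.sin(a),np.cos(a)]]);t=W.mean(0)-R@L.mean(0)
    return a,t,np.linalg.norm(L@R.T+t-W,axis=1)
E
python3 - <<'E'
from h import *
c=cam("top")
def px(l,o): return (np.array(l)+.5)/5-.5+np.array(o)
m=onz(px([(158,88),(690,172),(668,342),(135,258),(215,182),(346,203),(478,225),(611,246)],(340,180)),c,.062)
a,t,r=fit([(.038,.12),(.038,-.12),(-.038,-.12),(-.038,.12),(0,.09),(0,.03),(0,-.03),(0,-.09)],m);print("mould",np.degrees(a),t,r)
k=onz(px([(196,322),(328,345),(461,366),(596,388)],(340,180)),c,.076);print(fit([(-.064,.09),(-.064,.03),(-.064,-.03),(-.064,-.09)],k))
m=onz(px([(143,272),(525,250),(540,517),(155,538)],(205,145)),c,.044)
a,t,r=fit([(.063,.09),(.063,-.09),(-.063,-.09),(-.063,.09)],m);print("case",np.degrees(a),t,r)
hx=np.array([np.cos(a),np.sin(a),0]);h=np.r_[t,.044]+.063*hx
hy=np.array([-hx[1],hx[0],0])
for th in np.arange(1.3,2.3,.1):
    P=[h+.139*(-hx*np.cos(th)+np.array([0,0,1])*np.sin(th))+s*.092*hy for s in(1,-1)]
    print(round(th,1),(proj(P,c)-[205,145]).ravel()*5//1)
print(onz([(269,124),(219,142),(312,128)],c,.03))
print(np.round(ctrl.current_eef_rot(),3))
E
```

```text
mould -9.347513086174576 [ 0.50928065 -0.31210851] [0.00191769 0.00088044 0.0013058  0.00124246 0.00053592 0.00037943
 0.00014757 0.00027815]
(np.float64(-0.16711579368511972), array([ 0.50994803, -0.31101012]), array([0.00096475, 0.00039638, 0.00053044, 0.00059788]))
case 2.9427330527610276 [0.50943924 0.02897662] [0.0012919  0.00162591 0.00122778 0.0018442 ]
1.3 [ 56. 338. 514. 311.]
1.4 [ 52. 303. 511. 277.]
1.5 [ 50. 269. 509. 242.]
1.6 [ 48. 234. 507. 207.]
1.7 [ 48. 200. 506. 173.]
1.8 [ 48. 167. 504. 140.]
1.9 [ 50. 135. 503. 108.]
2.0 [ 52. 105. 502.  79.]
2.1 [ 55.  78. 502.  51.]
2.2 [ 60.  53. 502.  27.]
[[ 0.74676071  0.04087431  0.03      ]
 [ 0.7042318   0.16036128  0.03      ]
 [ 0.73608686 -0.06203466  0.03      ]]
[[ 0.922  0.386 -0.   ]
 [ 0.386 -0.922  0.001]
 [ 0.    -0.001 -1.   ]]
```

```bash
cat >> h.py <<'E'
def Rz(a): return np.array([[np.cos(a),np.sin(a),0],[np.sin(a),-np.cos(a),0],[0,0,-1.]])
def blobs(im,lo,hi,amin=40):
    hsv=cv2.cvtColor(im,cv2.COLOR_BGR2HSV);m=cv2.inRange(hsv,np.array(lo),np.array(hi))
    m=cv2.morphologyEx(m,cv2.MORPH_CLOSE,np.ones((5,5)))
    n,_,st,ce=cv2.connectedComponentsWithStats(m)
    return [(ce[i],st[i,4]) for i in range(1,n) if st[i,4]>=amin]
E
python3 - <<'E'
from h import *
a=np.radians(-9.4);M=np.array([.5095,-.3115]);R2=np.array([[np.cos(a),-np.sin(a)],[np.sin(a),np.cos(a)]])
for i,(o,z) in enumerate([((-.03,.05),.20),((-.03,-.05),.20)]):
    p=np.r_[M+R2@np.array(o),z]
    ctrl.goto(p,Rz(a)); c=cam("wrist");im=ctrl.read_camera("wrist");cv2.imwrite(f"pics/w{i}.png",im)
    np.savez(f"w{i}.npz",K=c[0],D=c[1],T=c[2])
    for nm,lo,hi in(("or",(8,120,120),(28,255,255)),("red",(0,150,90),(6,255,255))):
        print(nm,[(np.round(b,1),s) for b,s in blobs(im,lo,hi,150)])
print(ctrl.current_t(),ctrl.current_q())
E
```

```text
or [(array([276. , 160.3]), np.int32(982)), (array([336.4, 160.3]), np.int32(994)), (array([397.4, 160.4]), np.int32(1005)), (array([458.9, 160.9]), np.int32(1051)), (array([128.4, 266.9]), np.int32(797)), (array([504.2, 267.1]), np.int32(819)), (array([458.8, 314.1]), np.int32(3863))]
red [(array([34.7, 67.5]), np.int32(941)), (array([276.9, 224.3]), np.int32(441)), (array([335.4, 224.3]), np.int32(407)), (array([391.5, 223.6]), np.int32(293)), (array([453.8, 224.9]), np.int32(499))]
or [(array([172.6, 160.2]), np.int32(1030)), (array([234.6, 160.4]), np.int32(983)), (array([295.2, 160.3]), np.int32(983)), (array([355.9, 160.3]), np.int32(993)), (array([128.9, 266.8]), np.int32(888)), (array([503.3, 266.7]), np.int32(849)), (array([462. , 314.2]), np.int32(4000))]
red [(array([177.6, 224.4]), np.int32(522)), (array([240.8, 222.7]), np.int32(283)), (array([295.7, 224.8]), np.int32(458)), (array([354.8, 224.3]), np.int32(405))]
2.175 [-4.28931863e+01  2.63297112e+01  8.30993150e+01  1.20511815e-02
  7.06012546e+01  5.65752159e+01]
```

View pics/w0.png

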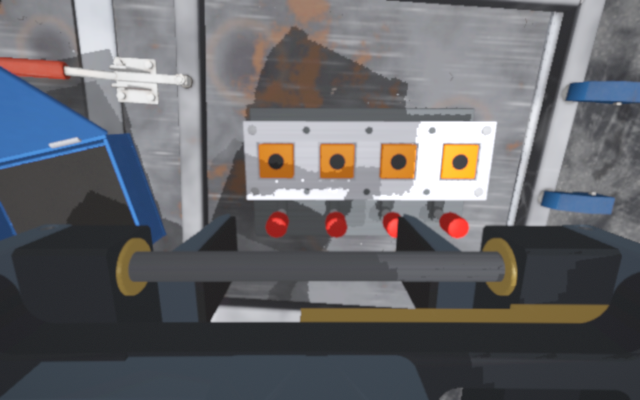

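The wrist view shows the pads at columns 276, 336, 397 and 459 on row 160, and the knobs on row 224. Next I'll triangulate from the two wrist positions.

```bash
python3 - <<'E'
from h import *
cs=[tuple(np.load(f"w{i}.npz")[k] for k in "KDT") for i in(0,1)]
A=[(276,160.3),(336.4,160.3),(397.4,160.4),(458.9,160.9)];B=[(172.6,160.2),(234.6,160.4),(295.2,160.3),(355.9,160.3)]
P=np.array([tri(x,cs[0],y,cs[1]) for x,y in zip(A,B)]);print("pads",P.round(4))
a,t,r=fit([(0,.09),(0,.03),(0,-.03),(0,-.09)],P);print(np.degrees(a),t,r)
Q=np.array([tri(x,cs[0],y,cs[1]) for x,y in zip([(276.9,224.3),(335.4,224.3),(453.8,224.9)],[(177.6,224.4),(240.8,223.5),(354.8,224.3)])]);print("knobs",Q.round(4))
print(fit([(-.064,.09),(-.064,.03),(-.064,-.09)],Q))
E
```

```text
pads [[ 0.5252 -0.2244  0.061 ]
 [ 0.515  -0.283   0.0574]
 [ 0.5052 -0.3423  0.0588]
 [ 0.4953 -0.4011  0.0606]]
-9.60081375192365 [ 0.51015795 -0.3126708 ] [4.55982258e-04 2.45632438e-04 3.76030147e-05 3.38772696e-04]
knobs [[ 0.4615 -0.2131  0.0644]
 [ 0.4475 -0.2722  0.0504]
 [ 0.4314 -0.3907  0.0642]]
(np.float64(-0.1630639286256822), array([ 0.50832864, -0.31226953]), array([0.00172156, 0.00258127, 0.00085974]))
```

```bash
cat >> h.py <<'E'
A_M=np.radians(-9.5);T_M=np.array([.5100,-.3122]);A_C=np.radians(2.94);T_C=np.array([.5094,.0290])
def w(a,t,x,y,z): return np.array([t[0]+np.cos(a)*x-np.sin(a)*y,t[1]+np.sin(a)*x+np.cos(a)*y,z])
YS=[.09,.03,-.03,-.09]
def st(s): print(s,"t%.1f z%.4f F%s grip %.3f f%.1f"%(ctrl.current_t(),ctrl.current_tool_pos()[2],np.round(ctrl.current_contact_force(),1),ctrl.current_grip_width(),ctrl.current_grasp_force()))
def lift(i):
    k=lambda z:w(A_M,T_M,-.064,YS[i],z)
    ctrl.command_gripper(.45)
    ctrl.goto(k(.14),Rz(A_M)); ctrl.move_l(k(.095))
    print("hit",ctrl.move_l(k(.050),vel=.06,contact_N=8)); st("down")
    ctrl.command_gripper(0); st("gripped"); z0=ctrl.current_tool_pos()[2]
    print("stop",ctrl.move_l(ctrl.current_tool_pos()+[0,0,.0135],vel=.015,contact_N=35)); st("up %.4f"%(ctrl.current_tool_pos()[2]-z0))
def leave(i):
    ctrl.command_gripper(.45); ctrl.move_l(w(A_M,T_M,-.064,YS[i],.14)); st("left")
E
python3 - <<'E'
from h import *
lift(0); leave(0)
ctrl.goto(w(A_M,T_M,-.03,.05,.2),Rz(A_M)); c=cam("wrist");im=ctrl.read_camera("wrist")
cv2.imwrite("pics/l0.png",cv2.resize(im[110:270,220:500],None,fx=2.5,fy=2.5))
print([(b.round(1),s,onz([b],c,.074).round(4)) for b,s in blobs(im,(8,120,120),(28,255,255),150)],w(A_M,T_M,0,.09,.074))
E
```

```text
hit False
down t5.1 z0.0501 F[ 0.2  0.3 -0. ] grip 0.454 f0.0
gripped t5.5 z0.0502 F[ 0.  -2.2  4.8] grip 0.237 f30.0
stop True
up 0.0121 t6.3 z0.0623 F[ 2.1 -1.1 -5.3] grip 0.232 f30.0
left t7.5 z0.1395 F[ 0.7 -0.3 -0.8] grip 0.449 f0.0
[(array([274.6, 162.4]), np.int32(1050), array([[ 0.5256, -0.225 ,  0.074 ]])), (array([336.4, 161.3]), np.int32(983), array([[ 0.517 , -0.2824,  0.074 ]])), (array([397.3, 161.3]), np.int32(1016), array([[ 0.5075, -0.3387,  0.074 ]])), (array([459. , 161.4]), np.int32(1024), array([[ 0.4978, -0.3954,  0.074 ]])), (array([225.7, 266.6]), np.int32(443), array([[ 0.4298, -0.1551,  0.074 ]])), (array([406.5, 266.1]), np.int32(438), array([[ 0.3998, -0.3366,  0.074 ]])), (array([362.3, 313.9]), np.int32(4269), array([[ 0.3529, -0.285 ,  0.074 ]]))] [ 0.52485428 -0.2234343   0.074     ]
```

View pics/l0.png

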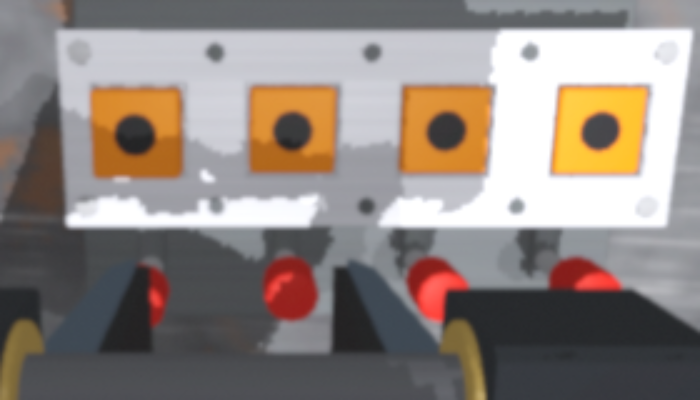

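The raised pad 0 shows slightly larger at crop (137,133), and the others are still flush. I'll transfer pad 0 next.

```bash
cat >> h.py <<'E'
SLOT=[(.012,.043),(.012,-.043),(-.030,.043),(-.030,-.043)]
def pick(i):
    ctrl.command_gripper(.55); p=lambda z:w(A_M,T_M,0,YS[i],z)
    ctrl.goto(p(.15),Rz(A_M)); ctrl.move_l(p(.085))
    print("hit",ctrl.move_l(p(.0635),vel=.04,contact_N=6)); st("at pad")
    ctrl.command_gripper(0); st("gripped")
    ctrl.move_l(p(.10),vel=.05); ctrl.move_l(p(.2)); st("picked")
def place(j):
    q=lambda z:w(A_C,T_C,*SLOT[j],z)
    ctrl.goto(q(.2),Rz(A_C)); st("over"); ctrl.move_l(q(.03))
    print("hit",ctrl.move_l(q(.0075),vel=.03,contact_N=5)); st("on floor")
    ctrl.command_gripper(.48); ctrl.move_l(q(.06),vel=.08); ctrl.move_l(q(.2)); st("placed")
def press(i):
    k=lambda z:w(A_M,T_M,-.064,YS[i],z)
    ctrl.command_gripper(0); ctrl.goto(k(.15),Rz(A_M)); ctrl.move_l(k(.093))
    print("hit",ctrl.move_l(k(.074),vel=.02,contact_N=25)); st("pressed"); ctrl.move_l(k(.14))
def look(name):
    ctrl.goto(w(A_C,T_C,-.06,0,.22),Rz(A_C)); c=cam("wrist");im=ctrl.read_camera("wrist");cv2.imwrite(f"pics/{name}.png",im);return c,im
E
python3 - <<'E'
from h import *
pick(0)
E
```

```text
hit False
at pad t10.0 z0.0634 F[-0.3  0.5  1. ] grip 0.552 f0.0
gripped t10.4 z0.0637 F[ 0.4 -1.1  1.4] grip 0.368 f30.0
picked t12.1 z0.1991 F[ 0.4 -0.3 -0.4] grip 0.372 f30.0
```

```bash
python3 - <<'E'
from h import *
place(0); c,im=look("c0")
print([(b.round(1),s,onz([b],c,.020).round(4)) for b,s in blobs(im,(8,120,120),(28,255,255),300)],w(A_C,T_C,*SLOT[0],.02))
E
```

```text
over t13.2 z0.1998 F[ 0.2 -0.6  0.4] grip 0.373 f30.0
hit True
on floor t15.2 z0.0094 F[ 0.3 -0.2  2.8] grip 0.369 f30.0
placed t17.4 z0.1992 F[-0.8 -0.5 -0.3] grip 0.477 f0.0
[(array([278.3, 118.1]), np.int32(891), array([[0.5188, 0.0722, 0.02  ]])), (array([622. , 139.1]), np.int32(955), array([[ 0.5139, -0.3202,  0.02  ]])), (array([220.4, 266.5]), np.int32(487), array([[0.3322, 0.1419, 0.02  ]])), (array([411.9, 266.6]), np.int32(498), array([[ 0.3443, -0.1018,  0.02  ]])), (array([370.1, 314. ]), np.int32(4238), array([[ 0.2736, -0.0547,  0.02  ]]))] [0.51917873 0.07255889 0.02      ]
```

View pics/c0.png

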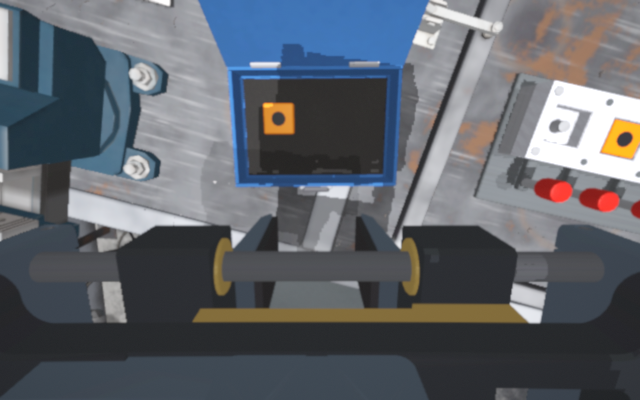

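Pad 0 lies flat in the case at (278,118), within 0.5 mm of its slot. Next I'll press rod 0 down and do pad 1.

```bash
cat >> h.py <<'E'
def cycle(i,j):
    lift(i); leave(i); pick(i)
    assert .33<ctrl.current_grip_width()<.42,"no pad"
    q=w(A_C,T_C,*SLOT[j],.2); ctrl.goto(q,Rz(A_C)); assert .33<ctrl.current_grip_width()<.42,"lost pad"
    place(j); press(i)
E
python3 - <<'E'
from h import *
press(0); cycle(1,1)
E
```

```text
hit True
pressed t21.0 z0.0761 F[-2.5  0.9 15.2] grip 0.003 f7.4
hit False
down t24.1 z0.0502 F[-0.3 -0.2  1. ] grip 0.448 f0.0
gripped t24.5 z0.0502 F[-1.  -1.7  3.7] grip 0.229 f30.0
stop True
up 0.0121 t25.3 z0.0623 F[ 0.6 -2.2 -3.7] grip 0.235 f30.0
left t26.5 z0.1394 F[-0.9 -0.3 -0.6] grip 0.451 f0.0
hit False
at pad t28.5 z0.0635 F[0.2 0.8 0.8] grip 0.548 f0.0
gripped t28.9 z0.0637 F[0.7 0.3 2.1] grip 0.371 f30.0
picked t30.6 z0.1991 F[-0.6  0.  -1. ] grip 0.367 f30.0
over t31.9 z0.1999 F[ 0.2  0.2 -0.3] grip 0.370 f30.0
hit True
on floor t33.8 z0.0093 F[ 0.9 -0.4  2.3] grip 0.368 f30.0
placed t36.1 z0.1992 F[ 0.1  0.2 -0.4] grip 0.480 f0.0
hit True
pressed t39.3 z0.0761 F[-1.6  1.4 13.8] grip 0.003 f6.9
```

```bash
cat >> h.py <<'E'
def pads(name="tmp"):
    c,im=look(name)
    for b,s in blobs(im,(8,120,120),(28,255,255),300):
        P=onz([b],c,.02)[0]; d=P[:2]-T_C; x,y=np.cos(A_C)*d[0]+np.sin(A_C)*d[1],-np.sin(A_C)*d[0]+np.cos(A_C)*d[1]
        if abs(x)<.1 and abs(y)<.12: print("pad in case frame %.4f %.4f area %d"%(x,y,s))
E
python3 - <<'E'
from h import *
pads(); cycle(2,2); pads()
E
```

```text
pad in case frame 0.0119 0.0425 area 863
pad in case frame 0.0118 -0.0425 area 860
hit False
down t44.5 z0.0502 F[-0.2 -0.7  1.1] grip 0.448 f0.0
gripped t45.0 z0.0502 F[-1.1 -0.4  4.1] grip 0.232 f30.0
stop True
up 0.0121 t45.8 z0.0623 F[ 0.6 -1.4 -3. ] grip 0.236 f30.0
left t47.0 z0.1394 F[ 0.  -0.  -0.5] grip 0.447 f0.0
hit False
at pad t49.0 z0.0635 F[-0.3 -0.3  0.5] grip 0.547 f0.0
gripped t49.4 z0.0637 F[-0.2  0.2  1.8] grip 0.370 f30.0
picked t51.1 z0.1990 F[ 0.1  0.4 -0.5] grip 0.371 f30.0
over t52.9 z0.1999 F[-0.4 -0.2 -0.3] grip 0.370 f30.0
hit True
on floor t54.8 z0.0093 F[1.9 0.8 2.6] grip 0.376 f30.0
placed t57.0 z0.1992 F[-0.4 -0.5 -0. ] grip 0.484 f0.0
hit True
pressed t60.7 z0.0761 F[-2.   1.4 13.6] grip 0.004 f6.4
pad in case frame 0.0119 0.0426 area 846
pad in case frame 0.0115 -0.0425 area 830
pad in case frame -0.0294 0.0422 area 771
```

```bash
python3 - <<'E'
from h import *
cycle(3,3); pads("c3"); im=ctrl.read_camera("scene"); cv2.imwrite("pics/s3.png",cv2.resize(im[120:300,220:440],None,fx=3,fy=3))
E
python3 -c "
import cv2,numpy as np
a=cv2.imread('pics/c3.png');b=cv2.imread('pics/s3.png');b=cv2.resize(b,(640,523))[0:400];
cv2.imwrite('pics/c3s.png',np.vstack([a[0:220],b[:360]]))"
```

```text
hit False
down t66.3 z0.0502 F[ 0.1 -0.1  0.1] grip 0.453 f0.0
gripped t66.8 z0.0503 F[-2.5 -0.6  3.5] grip 0.235 f30.0
stop True
up 0.0121 t67.6 z0.0623 F[ 1.1 -0.4 -1. ] grip 0.232 f30.0
left t68.8 z0.1394 F[ 0.3  0.4 -0.4] grip 0.454 f0.0
hit False
at pad t70.8 z0.0635 F[-0.2 -0.4 -0.5] grip 0.550 f0.0
gripped t71.2 z0.0637 F[ 0.5 -0.2  0.3] grip 0.369 f30.0
picked t72.9 z0.1990 F[ 0.1 -1.2 -0.9] grip 0.373 f30.0
over t74.6 z0.1999 F[ 0.3  0.2 -0.8] grip 0.371 f30.0
hit True
on floor t76.5 z0.0093 F[ 0.3 -0.4  1.8] grip 0.371 f30.0
placed t78.8 z0.1992 F[0.2 0.6 0.9] grip 0.480 f0.0
hit True
pressed t82.3 z0.0761 F[-0.8  1.7 12.5] grip 0.007 f6.0
pad in case frame 0.0120 0.0427 area 844
pad in case frame 0.0116 -0.0425 area 829
pad in case frame -0.0294 0.0422 area 774
pad in case frame -0.0296 -0.0425 area 785
```

View pics/c3s.png

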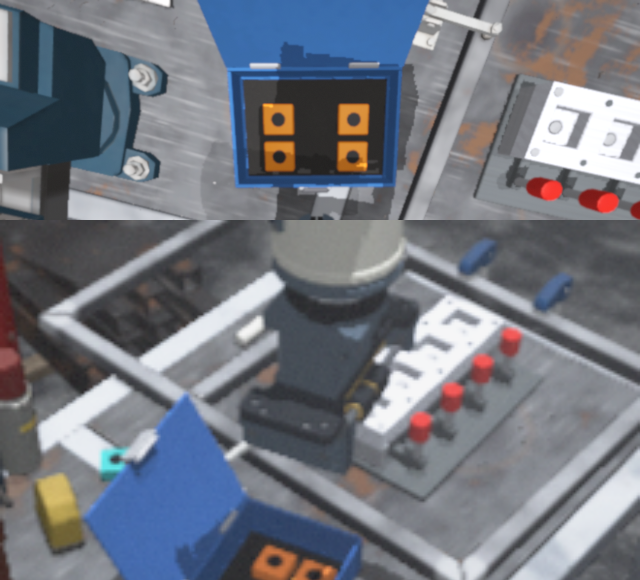

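All four pads lie flat in a grid around (315,138) and all the knobs are level and down. The lid leans back at about 2.0 rad. I'll push it shut from behind with closed fingers, off-centre from the latch plate.

```bash
python3 - <<'E'
from h import *
Y=-.04; q=lambda x,z:w(A_C,T_C,x,Y,z); R=Rz(A_C)
ctrl.command_gripper(0); ctrl.goto(q(0,.30),R); ctrl.goto(q(.178,.30),R); ctrl.move_l(q(.178,.152),vel=.1); st("behind")
for th in np.arange(1.9,.09,-.15):
    C=np.array([.063-.115*np.cos(th)+.005*np.sin(th)+.016,.044+.115*np.sin(th)+.005*np.cos(th)])
    h=ctrl.move_l(q(*C),vel=.08,contact_N=30); st("th %.2f"%th)
    if h: print("stopped");break
cv2.imwrite("pics/lid.png",cv2.resize(ctrl.read_camera("scene")[120:300,220:440],None,fx=3,fy=3))
E
```

```text
behind t87.7 z0.1526 F[ 0.1 -0.1 -0.4] grip 0.005 f0.0
th 1.90 t88.5 z0.1512 F[ 0.1 -0.3 -0. ] grip 0.005 f0.0
th 1.75 t88.9 z0.1564 F[ 0.6 -0.1 -0.1] grip 0.007 f0.0
th 1.60 t89.3 z0.1589 F[ 0.8 -0.6  0.1] grip 0.005 f0.0
th 1.45 t89.6 z0.1588 F[-0.2  0.4 -0.3] grip 0.005 f0.0
th 1.30 t90.0 z0.1562 F[ 0.6 -0.1  0.1] grip 0.006 f0.0
th 1.15 t90.4 z0.1511 F[ 0.6 -0.6  0.8] grip 0.005 f0.0
th 1.00 t90.7 z0.1436 F[ 0.8 -0.   1.2] grip 0.005 f0.0
th 0.85 t91.1 z0.1337 F[0.4 0.7 0.5] grip 0.004 f0.0
th 0.70 t91.5 z0.1219 F[0.4 0.1 0.8] grip 0.003 f0.0
th 0.55 t91.8 z0.1085 F[0.4 0.5 0.7] grip 0.006 f0.0
th 0.40 t92.2 z0.0935 F[-0.1 -0.7  0.2] grip 0.008 f0.0
th 0.25 t92.6 z0.0774 F[ 0.2 -0.2  0.5] grip 0.002 f0.0
th 0.10 t92.9 z0.0606 F[ 0.3  0.5 -0.4] grip 0.003 f0.0
```

View pics/lid.png

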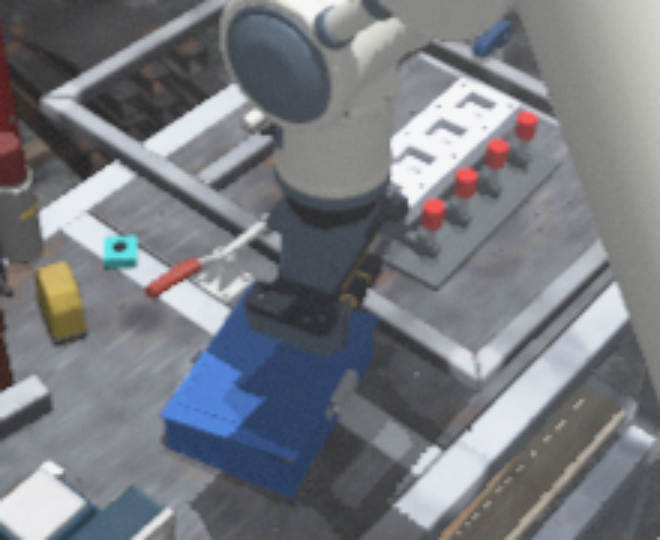

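The lid is down to about 0.1 rad, with the gripper on it near (300,320). Next I'll press the front edge past the catch.

```bash
python3 - <<'E'
from h import *
q=lambda x,z:w(A_C,T_C,x,-.035,z); R=Rz(A_C)
ctrl.move_l(q(-.036,.075)); ctrl.move_l(q(-.060,.075))
for z in (.060,.057,.054,.052,.050,.0485,.047):
    h=ctrl.move_l(q(-.060,z),vel=.02,contact_N=20); st("press")
    if h: break
ctrl.move_l(q(-.060,.12)); ctrl.goto(w(A_C,T_C,-.09,-.02,.22),R)
c=cam("wrist");a=ctrl.read_camera("wrist")[0:220];np.save("cw.npy",c[2])
ctrl.goto(w(A_M,T_M,-.03,0,.25),Rz(A_M)); b=cv2.resize(ctrl.read_camera("scene")[180:300,200:380],None,fx=640/180,fy=640/180)[:370]
cv2.imwrite("pics/end.png",np.vstack([a,b])); st("end")
E
```

```text
press t94.4 z0.0600 F[0.  0.2 0.4] grip 0.008 f0.0
press t94.7 z0.0570 F[-1.3 -0.5  2.2] grip 0.009 f0.8
press t95.0 z0.0539 F[-0.5  0.6  0. ] grip 0.002 f0.0
press t95.3 z0.0519 F[ 0.  -1.2  0.2] grip 0.006 f0.0
press t95.5 z0.0499 F[-0.4 -0.1 -0.5] grip 0.006 f0.0
press t95.8 z0.0490 F[-3.6 -0.6 17.6] grip 0.010 f9.2
press t96.0 z0.0483 F[-8.3  1.1 46. ] grip 0.005 f23.0
end t98.5 z0.2498 F[-0.7 -0.1  0.5] grip 0.004 f0.0
```

View pics/end.png

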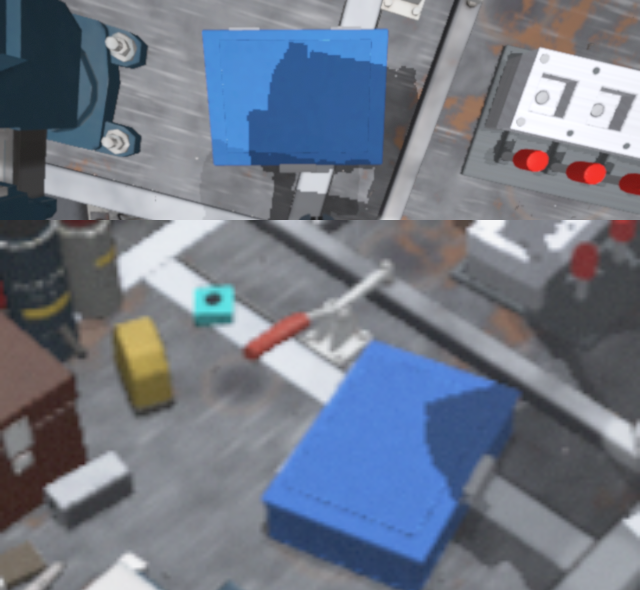

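The lid is flat and shut in both views (case at 295,95 and 390,460). The press met the catch at z 0.057, then went free to a hard stop at 0.049, which is the shut height. The tape measure and offcut haven't moved.

```bash
python3 -c "
from h import *
print(ctrl.sign_off())"
```

```text
the job is handed in; nothing more can be done
None
```

The job is handed in: all four pads were knocked out and lie flat in the case, all four rods are pressed back down, the lid is shut past its catch, and the tape measure and offcut look unmoved; the hand-in gave no verdict.

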